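Tighten the coax coupling and hold the data logger's recessed reset

ROBOT

A 6-joint arm with a two-finger parallel gripper is mounted at the origin on a cart in front of the work surface, level with it; the furniture and walls round the work are solid. World frame = base frame: x ahead of the robot, y to its left, z up, the work surface at z = 0. Lengths are in m, angles in degrees, forces in N, time in s.
With the tool pointing down it reaches from about 0.25 to 0.725 m from the base axis. Payload 9.7 kg.
Tool frame: the origin (TCP) lies at the very end of the fingers, on their centre line; the grasp point (between the pads) lies 19 mm behind it; z points along the fingers, y is the direction in which the jaws open and shut (so a half turn about z gives the same grasp; the last joint's range is limited). The gripper opens to 85 mm and grips with 20 to 120 N. Pads are 22 mm wide; open, the fingers measure 114 mm over their backs; the gripper's body (76 mm by 85 mm) begins 54 mm behind the grasp point. The pads swing forward as they close: fully open they stand 13 mm farther back than shut.
Start: joints at [64.802, 4.979, 10.078, 95.1, 0, 90], TCP at [0.234, 0.498, 0.231] pointing down, gripper open.
Joint ranges: [-179.16, 179.16], [-48.56, 103.87], [-65.8, 70.77], [-126.05, 130.52], [-82.76, 87.17], [-180, 180]. Speed limits (degrees/s): [127.2, 127.2, 147.25, 180, 180, 180].

INTERFACE

Orientations are given as [roll, pitch, yaw] about the fixed x, y, z axes, in that order (R = Rz(yaw) Ry(pitch) Rx(roll)).
In Python, from workcell import bot gives the robot as it stands.
- The arm moves only by the shell command python3 -m pendant 'ROWS' [FORCE]. ROWS is JSON, a list that holds one entry, the list of rows, each a list of 7 numbers: the shift along the tool's x, y, z in cm, then the turn, a rotation vector about the tool's x, y, z in rad, then the opening in per cent of the stroke, from 0 (shut) to 100 (fully open). In form: [[[dx, dy, dz, ax, ay, az, gripper], ...]]. A call has 1 to 5 rows; each row shifts and turns the pose as measured when the row begins, along the tool's axes as they then stand; what a row does not reach is not made up. A row lasts 1/12 s, in which the tool goes at most 41.7 mm and 7.16 degrees, less where a joint would pass 70% of its speed; a pose out of reach is approached as far as the arm can. A call with a gripper value outside its range is refused whole. The fingers move at their own pace and stop on an object; FORCE is the grip in N (left out, the last holds). Time passes only in rows, so rows that do not move let the fingers close. It gives the time, the measured TCP pose, the force and the opening at its end, in the units of the state.
- bot.get_obs(): the state, without advancing time (a new reading comes with each control period).
- bot.camera(name): name is "scene" or "top"; returns the picture (384x512x3 uint8, red, green, blue); there is no depth.
- bot.get_calibration(name): a dict with "intrinsics" (3x3 intrinsics, pixels), "pose" (4x4, takes a point from camera to world coordinates). Camera axes: x right, y down, z forward; pixel columns grow to the right and rows downward; lengths in m; the calibration is good to about 2 mm. A picture is of the moment at which its call begins. get_calibration takes no time and is no camera call.
- bot.job_done(): hands the job in, once; it reports no verdict.
Trained networks look in the newest picture that a camera, given by its name, has taken for a name from the list of things; names that differ only in an ending like _2 or _b are one class to them, and where a whole thing is asked for, a point or a joint stands for the part that bears it (a point fixed in the world has none). Each returns a list of dicts, best first, with "confidence" (0 to 1); they miss things now and then, are a little off and sometimes report something else, mostly with a low value. They report only what shows in the picture. A call takes as long as a camera call. They do not tell look-alikes from the thing itself.
- bot.masks_of(camera, thing): "pixels" (384x512 bool, what is visible of it) and "extent" ([left, top, right, bottom] in pixels, round what is visible of it).
- bot.mark_of(camera, thing): "uv" ([column, row] in pixels: a listed point, or the origin of a listed thing).
The state is a dict: "time": time; "q": joint angles; "qd": joint speeds; "joint_efforts": joint torques, N m; "ee_pos": TCP position; "tcp_rot": TCP orientation; "wrist_force": force on the tool from outside, world axes, zero at the start; "torque": the same for the moment, N m; "opening": finger opening in m.
Only numpy, scipy, OpenCV 4.12 (cv2) and the standard library are available. Lean on these libraries where they do the work, as an engineer would, in place of code of your own. Each camera call takes 0.05 s, during which the arm holds its last target. There are 200 camera calls.

TASK

On the metal-topped data logger, first screw the steel hex coupling of the coax port fully home by hand (clockwise from above, until its red mark meets the red line on the deck). Only then take the orange-handled stylus out of its blue stand, reach it through the red-ringed hole in the deck and hold the recessed reset button right down for at least two seconds; finish while still holding it down with the stylus in the gripper, nothing put back or let go. Leave the other things on the bench where they are.

Things in the scene. Friction and masses are not known exactly. Their poses are not given: they have to be found in the camera images.
- logger: data logger fixed to the bench: grey case with a pale metal deck and black end bumpers, 142 x 206 x 63 mm. Origin: centre of its underside on the bench; x towards its rear (the display is on the -x face), y to its left, z up. The flat deck is 62 mm above the origin; the bumpers rise 1 mm higher. The aperture is at (0, -55) mm and the coupling at (0, +55) mm from the origin
- aperture (a point): centre of the reset hole at the level of the deck (62 mm above the bench), z up: round vertical hole 17 mm in diameter, edge chamfered by 3 mm, 30 mm deep, circled by a flat red ring 31 mm across. At rest the reset button's flat face is 20 mm below this point and nearly fills the hole
- reset_button (a joint): travel in m of the yellow reset button (14 mm in diameter) down its hole: 0 at rest, 0.006 right down at its stop. Spring: 1.6 N to start, 6.4 N at the stop; it springs back when let go. Counts as held down above 0.004
- coupling (a joint): angle a (rad) of the captive steel hex coupling: 0 loosest, 2.0 home at its stop, home above 1.88; grows clockwise from above; starts at 0 to 0.5. It does not rise or sink, has 0.06 N m of friction, stays where left. Its six flats (22 mm across) face, in the logger's frame, pi + 2.0 - a + k*pi/3 counter-clockwise from +x; k = 0 has the red mark and at home faces -x, at the deck's red line
- coupling_grip (a point): point on the coupling's vertical axis at mid-height of the hex, 16 mm above the deck (78 mm above the bench). The hex reaches from 6 to 26 mm above the deck; a black cap 16 mm in diameter on top of it, turning with it, reaches to 35 mm; a fixed brass flange 32 mm in diameter and 3 mm high lies under it
- stylus: loose reset stylus, 30 g (varies), standing upright in its stand. Origin: the centre of its tip; z along it towards the handle. Steel rod 6 mm in diameter from 0 to 45 mm, black collar 18 mm in diameter from 45 to 49 mm, round orange handle 12 mm in diameter from 49 to 100 mm. In the stand its tip is 5 mm and its collar's underside 50 mm above the bench
- stylus_tip (a point): centre of the stylus's tip (the same point as the stylus's origin)
- stylus_stand: stand fixed to the bench: blue block 54 x 54 mm on a 60 x 60 mm black foot, top 50 mm above the bench. Origin: centre of its underside; z up; in its centre the upright hole, 7.6 mm wide and 46 mm deep, that holds the stylus
- conical_flask: bystander: conical glass flask 63 x 64 x 105 mm; origin at the centre of its underside
- tape_roll: bystander: roll of tape lying flat, 98 x 96 x 25 mm; origin at the centre of its underside
- timer: bystander: white kitchen-type timer 58 x 62 x 17 mm; origin at the centre of its underside
- glass_beaker: bystander: glass beaker 70 mm in diameter, 89 mm high; origin at the centre of its underside
Things that resemble listed ones, but are neither listed nor needed, are in the scene too. Of the things shaped like the stylus_stand, the blue one is meant.

How it is judged:
By the outcome, as a careful person would: the job done as asked, in the order asked, and still so for the second after the job is handed in, while the arm keeps its last pose, push and grip.
It also fails if it takes over 72 s, if anything falls off the work surface, if the arm or the gripper's body presses on something with over 40 N, if the wrist force passes 120 N, or if a joint passes its speed limit or range.

## Working session

There is one attempt and no reset: what is moved stays moved. The work goes in short steps, Python scripts to look and compute and a shell command to move; the robot and the scene stay as the last step left them, time stands still between calls to the robot, and variables do not carry over. Pictures are saved under pics/ and viewed, about 8 in all and at most 12, crops included, and the job is handed in when it is done.

```bash
mkdir -p pics; cat > h.py <<'E'
import numpy as np, cv2
from workcell import bot
def ray(cam,uv):
    c=bot.get_calibration(cam);K=np.array(c["intrinsics"]);T=np.array(c["pose"])
    d=T[:3,:3]@np.linalg.solve(K,[uv[0],uv[1],1.]);return T[:3,3],d
def atz(cam,uv,z):
    o,d=ray(cam,uv);return o+d*(z-o[2])/d[2]
def proj(cam,p):
    c=bot.get_calibration(cam);K=np.array(c["intrinsics"]);T=np.array(c["pose"])
    q=K@(T[:3,:3].T@(np.array(p)-T[:3,3]));return q[:2]/q[2]
def tri(u1,u2):
    o1,d1=ray("scene",u1);o2,d2=ray("top",u2)
    s=np.linalg.lstsq(np.c_[d1,-d2],o2-o1,rcond=None)[0]
    a=o1+d1*s[0];b=o2+d2*s[1];return (a+b)/2,np.linalg.norm(a-b)
def save(im,n): cv2.imwrite("pics/"+n,im[:,:,::-1])
E
python3 - <<'E'
from h import *
np.set_printoptions(precision=4,suppress=True)
a=bot.camera("scene");b=bot.camera("top")
save(np.vstack([a,b])[:, :] if 0 else cv2.resize(np.hstack([a,b]),(800,300),interpolation=cv2.INTER_AREA),"a.png")
save(b,"top.png");save(a,"scene.png")
for c in("scene","top"):
    print(c,bot.get_calibration(c)["pose"][:3] if 0 else np.array(bot.get_calibration(c)["pose"])[:3,3])
    for t,z in(("logger",0),("aperture",.062),("coupling_grip",.078),("stylus",.005),("stylus_tip",.005),("stylus_stand",0),("conical_flask",0),("tape_roll",0),("timer",0),("glass_beaker",0)):
        for m in bot.mark_of(c,t): print(t,round(m["confidence"],2),np.round(m["uv"],1),atz(c,m["uv"],z))
print(bot.get_obs())
E
```

```text
scene [-0.0089  1.0303  1.4139]
logger 0.55 [276.3 165.2] [ 0.5334 -0.2994  0.    ]
logger 0.52 [221.2 265.7] [0.5102 0.2267 0.    ]
aperture 0.95 [281.2 145.7] [ 0.5362 -0.3521  0.062 ]
aperture 0.17 [222.4 269.6] [0.4769 0.2737 0.062 ]
coupling_grip 0.67 [271.9 158.6] [ 0.5336 -0.2525  0.078 ]
stylus 0.56 [224.8 265.3] [0.498  0.2229 0.005 ]
stylus_stand 0.87 [196.6 286.3] [ 0.5464  0.3329 -0.    ]
stylus_stand 0.8 [221.1 267.1] [0.5079 0.2319 0.    ]
stylus_stand 0.21 [271.5 157.5] [ 0.5694 -0.3327  0.    ]
conical_flask 0.76 [191.5 324.4] [0.4928 0.4595 0.    ]
tape_roll 0.66 [270.9 158.2] [ 0.57   -0.3279  0.    ]
tape_roll 0.3 [276.9 146.5] [ 0.5757 -0.4034  0.    ]
timer 0.58 [226.5 219. ] [0.5882 0.0361 0.    ]
timer 0.55 [223. 266.] [0.504  0.2252 0.    ]
glass_beaker 0.81 [289.8 127.3] [ 0.5736 -0.5407  0.    ]
top [ 0.4372 -0.0299  1.6078]
logger 0.71 [329.5 195.3] [ 0.5227 -0.3007  0.    ]
aperture 0.87 [349.8 188.5] [ 0.5415 -0.357   0.062 ]
coupling_grip 0.66 [315.3 189.2] [ 0.5385 -0.2417  0.078 ]
stylus 0.6 [398.6 181.1] [ 0.5701 -0.5354  0.005 ]
stylus 0.4 [172.2 199
[... 165 characters left out ...]
0.3] [0.5416 0.3341 0.    ]
conical_flask 0.84 [108.1 203.7] [0.4966 0.4492 0.    ]
tape_roll 0.68 [228.1 216.4] [0.4523 0.0438 0.    ]
timer 0.88 [232.2 171.2] [0.6058 0.0297 0.    ]
glass_beaker 0.78 [397.8 180.8] [ 0.5715 -0.5343  0.    ]
{'time': 1.1, 'q': array([64.8011,  4.9771, 10.077 , 95.0992, -0.0015, 89.9995]), 'qd': array([ 0.0905, -0.0703, -0.0038, -0.0163, -0.0196,  0.0824]), 'joint_efforts': array([  0.0017, -52.0116,  46.4859,   0.0019,   0.0002,   0.    ]), 'ee_pos': array([0.2342, 0.4976, 0.2313]), 'tcp_rot': array([179.9994,   0.0015, 154.8016]), 'wrist_force': array([-0.6012, -0.5491,  0.1281]), 'torque': array([ 0.0145, -0.0034, -0.0066]), 'opening': 0.08539243353921414}
```

View pics/top.png

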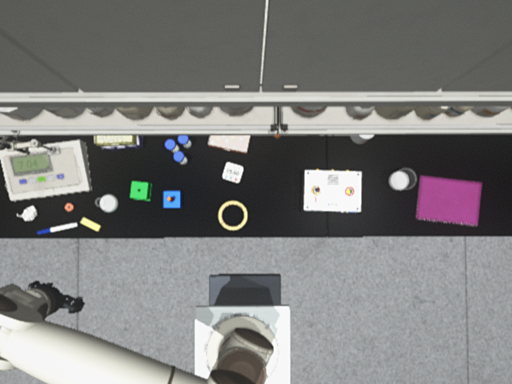

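View pics/scene.png

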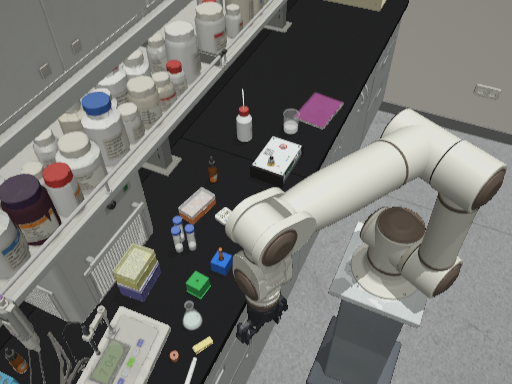

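The top picture shows the logger at (333,190), with the coupling at about (316,190) and the red-ringed aperture at about (350,190). Stylus candidates: the blue stand with an orange handle (172,199), the green look-alike (141,190), and the blue vials (178,150). I choose the blue stand and will check it in one close crop.

```bash
python3 - <<'E'
from h import *
np.set_printoptions(precision=4,suppress=True)
b=bot.camera("top");a=bot.camera("scene")
def crop(im,u,v,w,h,s): return cv2.resize(im[v:v+h,u:u+w],(w*s,h*s),interpolation=cv2.INTER_CUBIC)
L=crop(b,300,165,66,50,6); S=crop(b,125,175,66,50,6)
L2=crop(a,245,130,66,50,6); S2=crop(a,180,240,66,50,6)
save(np.vstack([np.hstack([L,S]),np.hstack([L2,S2])]),"crop.png")
# colours, top
hsv=cv2.cvtColor(b,cv2.COLOR_RGB2HSV)
for m in bot.masks_of("top","logger")[:1]:
    p=m["pixels"].astype(np.uint8);r=cv2.minAreaRect(cv2.findNonZero(p));bx=cv2.boxPoints(r)
    print("logger",r,[atz("top",q,.063)[:2] for q in bx],atz("top",r[0],.063))
for c,im in(("top",b),("scene",a)):
    h=cv2.cvtColor(im,cv2.COLOR_RGB2HSV)
    for n,lo,hi,z in(("blue",(100,150,60),(115,255,255),.05),("orange",(3,150,100),(17,255,255),.105),("red",(172,90,80),(180,255,255),.062),("red2",(0,90,80),(4,255,255),.062),("yellow",(20,110,100),(35,255,255),.042)):
        k=cv2.inRange(h,lo,hi);N,_,st,ce=cv2.connectedComponentsWithStats(k)
        for i in range(1,N):
            if st[i,4]>=3:
                P=atz(c,ce[i],z)
                if (abs(P[1]+.3)<.13 or .15<P[1]<.4) and .4<P[0]<.65: print(c,n,st[i],ce[i],P)
E
```

```text
logger ((331.40643310546875, 191.40020751953125), (64.41810607910156, 42.94540023803711), 1.8476102352142334) [array([ 0.4658, -0.1884]), array([ 0.6061, -0.194 ]), array([ 0.5988, -0.405 ]), array([ 0.4583, -0.3986])] [ 0.5321 -0.2964  0.063 ]
top blue [173 154  10   8  20] [176.25 158.35] [0.6435 0.2119 0.05  ]
top blue [163 190  19  19 313] [172.2332 199.1054] [0.5092 0.2246 0.05  ]
top orange [169 198   3   2   5] [170.2 198.6] [0.5082 0.2221 0.105 ]
top yellow [312 189   1   3   3] [312. 190.] [ 0.5383 -0.2358  0.042 ]
top yellow [347 190   4   3   8] [348.5 191. ] [ 0.5346 -0.3568  0.042 ]
scene blue [210 250  22  26 357] [221.0308 262.8655] [0.4976 0.2454 0.05  ]
scene orange [219 247   3  13  31] [220.0323 252.3548] [0.499  0.2423 0.105 ]
scene red2 [286 145   1   3   3] [286. 146.] [ 0.5179 -0.3585  0.062 ]
scene yellow [268 163   7   3   9] [270.8889 164.4444] [ 0.5384 -0.255   0.042 ]
```

View pics/crop.png

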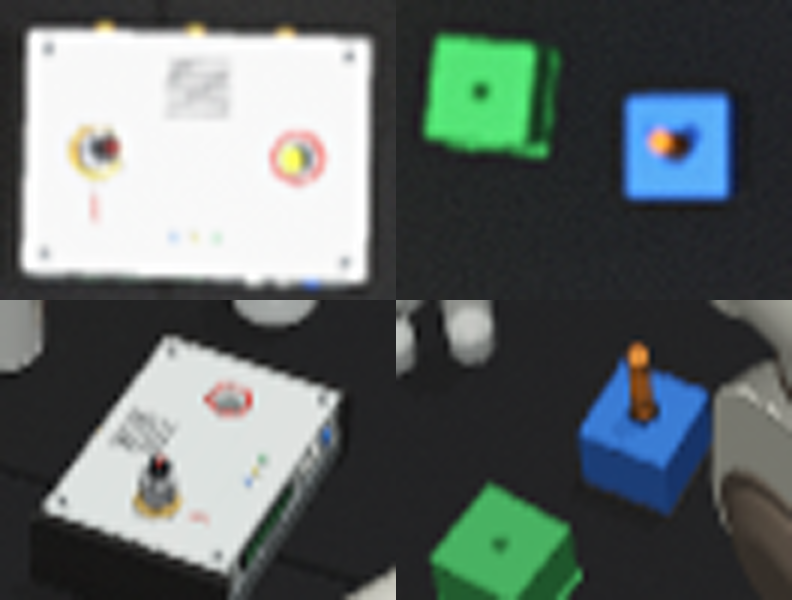

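The crop shows the blue stand, at crop (678,146), holding an orange handle, while the green one's hole is empty. So the choice is right. The coupling's flange is at crop (96,152) with its red mark facing right (-y, so a is about 0.1-0.4), and the ring is at crop (298,158).

```bash
python3 - <<'E'
from h import *
np.set_printoptions(precision=4,suppress=True)
f=lambda o,x:o+(x+.5)/6-.5
T=lambda x,y:(f(300,x),f(165,y)); S=lambda x,y:(f(245,x),f(130,y-300))
print("ring",atz("top",T(298,158),.062),atz("scene",S(229,399),.062))
print("flange",atz("top",T(96,152),.064),atz("scene",S(157,503),.064))
print("captop",atz("top",T(104,147),.097),atz("scene",S(158,463),.097))
print("redmark",atz("top",T(113,147),.097))
c=[atz("top",T(*q),.062)[:2] for q in((27,30),(372,38),(368,282),(22,272))];print(c,np.mean(c,0))
c=[atz("scene",S(*q),.062)[:2] for q in((170,340),(343,398),(232,575),(45,507))];print(c,np.mean(c,0))
print("stand",atz("top",(f(125,677.5-396),f(175,146.5)),.05),"handle",atz("top",(169.4,198.3),.105),atz("scene",(220.2,247.8),.105))
c=[atz("scene",(f(180,x-396),f(240,y-300)),.05)[:2] for x,y in((622,360),(711,392),(670,468),(581,430))];print(c,np.mean(c,0))
E
```

```text
ring [ 0.5336 -0.3551  0.062 ] [ 0.5296 -0.3526  0.062 ]
flange [ 0.5371 -0.2446  0.064 ] [ 0.5324 -0.2393  0.064 ]
captop [ 0.5376 -0.2443  0.097 ] [ 0.5335 -0.2421  0.097 ]
redmark [ 0.5376 -0.2491  0.097 ]
[array([ 0.604 , -0.2078]), array([ 0.5991, -0.3963]), array([ 0.4659, -0.3924]), array([ 0.472, -0.204])] [ 0.5352 -0.3001]
[array([ 0.5898, -0.3909]), array([ 0.4603, -0.3852]), array([ 0.4634, -0.2013]), array([ 0.598 , -0.2076])] [ 0.5279 -0.2963]
stand [0.5095 0.227  0.05  ] handle [0.5092 0.2246 0.105 ] [0.507  0.2261 0.105 ]
[array([0.5343, 0.203 ]), array([0.4787, 0.2016]), array([0.4763, 0.2561]), array([0.5326, 0.2545])] [0.5055 0.2288]
```

```bash
python3 -m pendant '[[[-2.94,-2.71,0,0,0,0,100],[-2.94,-2.71,0,0,0,0,100],[-2.94,-2.71,0,0,0,0,100],[-2.94,-2.71,0,0,0,0,100],[-2.94,-2.71,0,0,0,0,100]]]' 30
python3 -m pendant '[[[-2.94,-2.71,0,0,0,0,100],[-2.94,-2.71,0,0,0,0,100],[-2.94,-2.71,0,0,0,0,100],[-2.94,-2.71,0,0,0,0,100],[-2.94,-2.71,0,0,0,0,100]]]'
python3 -m pendant '[[[-2.94,-2.71,0,0,0,0,100],[-2.94,-2.71,0,0,0,0,100],[-2.94,-2.71,0,0,0,0,100],[-2.94,-2.71,0,0,0,0,100],[-2.94,-2.71,0,0,0,0,100]]]'
```

```text
time: 1.67
ee_pos: [0.3091, 0.3119, 0.2278]
tcp_rot: [-179.8, -0.1, 155.4]
wrist_force: [0.8, 0.0, -0.4]
opening: 0.0855
time: 2.08
ee_pos: [0.3872, 0.1186, 0.2288]
tcp_rot: [180.0, 0.1, 155.6]
wrist_force: [1.5, 1.0, -0.4]
opening: 0.0856
time: 2.5
ee_pos: [0.4656, -0.0748, 0.2309]
tcp_rot: [179.9, 0.3, 155.5]
wrist_force: [1.0, 0.1, -0.1]
opening: 0.0856
```

```bash
python3 -m pendant '[[[-2.65,-2.48,0,0,0,0,100],[-2.65,-2.48,0,0,0,0,100],[-2.65,-2.48,0,0,0,0,100],[-2.65,-2.48,0,0,0,0,100],[-2.65,-2.48,0,0,0,0,100]]]'
python3 -m pendant '[[[0,0,0,0,0,0.105,100],[0,0,0,0,0,0.105,100],[0,0,0,0,0,0.105,100],[0,0,0,0,0,0.105,100],[0,0,0,0,0,0.1,100]]]'
python3 -m pendant '[[[0,0,2,0,0,0,100],[0,0,2,0,0,0,100],[0,0,2,0,0,0,100],[0,0,0,0,0,0,100]]]'
python3 - <<'E'
from h import *
o=bot.get_obs();print(o["ee_pos"],o["tcp_rot"],o["q"])
b=bot.camera("scene");a=bot.camera("top")
C=lambda im,u,v:cv2.resize(im[v:v+60,u:u+66],(396,360),interpolation=cv2.INTER_CUBIC)
save(np.hstack([C(a,290,160),C(b,235,115)]),"near1.png")
E
```

```text
time: 2.92
ee_pos: [0.5361, -0.2539, 0.2318]
tcp_rot: [179.8, 0.5, 155.4]
wrist_force: [1.4, 0.5, 1.4]
opening: 0.0853
time: 3.33
ee_pos: [0.5375, -0.2631, 0.2266]
tcp_rot: [179.8, 0.1, 124.1]
wrist_force: [0.0, 0.4, -0.4]
opening: 0.0852
time: 3.67
ee_pos: [0.5384, -0.2639, 0.1654]
tcp_rot: [179.7, 0.2, 123.6]
wrist_force: [0.4, 0.3, -0.6]
opening: 0.0855
[ 0.53836372 -0.26385428  0.16543382] [179.74546552   0.20040191 123.56955085] [-26.16615843  10.65755128   9.08774061  88.12881798   0.11884406
  30.26415814]
```

View pics/near1.png

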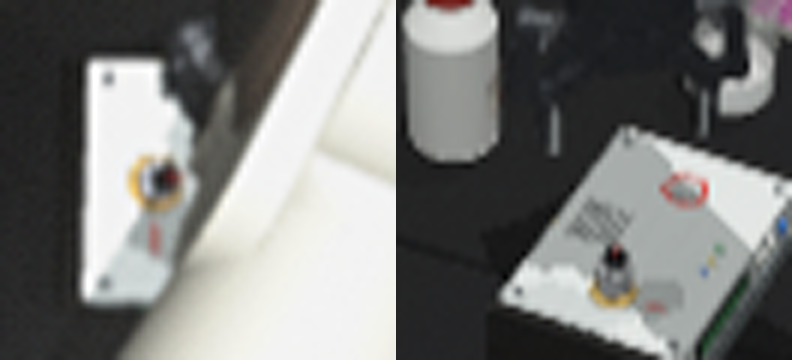

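The hand is above the logger, and the coupling is still visible at crop (155,180). I centre over it and then go down.

```bash
python3 -m pendant '[[[0.97,0.44,0,0,0,-0.02,100],[0.97,0.44,0,0,0,-0.02,100],[0,0,0,0,0,0,100]]]'
python3 -m pendant '[[[0,0,2,0,0,0,100],[0,0,2,0,0,0,100],[0,0,2,0,0,0,100],[0,0,0,0,0,0,100]]]'
```

```text
time: 4.02
ee_pos: [0.5363, -0.2421, 0.1731]
tcp_rot: [179.5, 0.6, 126.1]
wrist_force: [-0.3, -0.5, 0.0]
opening: 0.0855
time: 4.35
ee_pos: [0.5398, -0.2407, 0.1179]
tcp_rot: [179.2, 1.1, 126.3]
wrist_force: [-0.4, 0.3, -1.3]
opening: 0.0856
```

```bash
python3 -m pendant '[[[0.05,-0.27,0,0.007,0.01,0,100],[0.05,-0.27,0,0.007,0.01,0,100],[0,0,0,0,0,0,100]]]'
python3 -m pendant '[[[0,0,1.6,0,0,0,100],[0,0,1.6,0,0,0,100],[0,0,1.4,0,0,0,100],[0,0,0,0,0,0,100]]]'
```

```text
time: 4.6
ee_pos: [0.535, -0.2427, 0.1216]
tcp_rot: [-180.0, 0.0, 126.4]
wrist_force: [0.2, 0.5, -0.1]
opening: 0.0856
time: 4.93
ee_pos: [0.538, -0.2447, 0.0809]
tcp_rot: [179.8, 0.5, 126.4]
wrist_force: [-0.3, 0.1, -1.2]
opening: 0.0857
```

```bash
python3 -m pendant '[[[0.16,-0.07,0.55,0,0.004,0,100],[0.16,-0.07,0.55,0,0.004,0,100],[0,0,0,0,0,0,60],[0,0,0,0,0,0,50]]]' 30
python3 -m pendant '[[[0,0,0,0,0,0,40],[0,0,0,0,0,0,0],[0,0,0,0,0,0,0],[0,0,0,0,0,0,0],[0,0,0,0,0,0,0]]]' 30
```

```text
time: 5.27
ee_pos: [0.5362, -0.2437, 0.0731]
tcp_rot: [179.7, 0.1, 126.4]
wrist_force: [-0.8, -0.4, 0.5]
opening: 0.0638
time: 5.68
ee_pos: [0.5364, -0.2443, 0.075]
tcp_rot: [179.7, 0.2, 126.4]
wrist_force: [1.7, 0.7, -3.4]
opening: 0.0214
```

```bash
python3 -m pendant '[[[0,0,0,0,0,0,0],[0,0,0,0,0,0,0],[0,0,0,0,0,0.05,0],[0,0,0,0,0,0.1,0],[0,0,0,0,0,0.1,0]]]' 40
python3 -c "
from h import *
o=bot.get_obs();print(o['torque'],o['wrist_force'],o['q'])"
```

```text
time: 6.1
ee_pos: [0.5361, -0.2445, 0.075]
tcp_rot: [179.7, 0.2, 111.8]
wrist_force: [-2.2, -0.2, 0.5]
opening: 0.0207
[-0.18836212  0.39272878  0.04074887] [-2.24884341 -0.16241739  0.45898301] [-24.56922311   9.77119682  -1.90848323  77.97733905   0.10638913
  43.66941686]
```

```bash
python3 -m pendant '[[[0,0,0,0,0,0.1,0],[0,0,0,0,0,0.1,0],[0,0,0,0,0,0.1,0],[0,0,0,0,0,0.1,0],[0,0,0,0,0,0.1,0]]]' 40
python3 -c "
from h import *
o=bot.get_obs();print(o['torque'],o['wrist_force'],o['q'])"
python3 -m pendant '[[[0,0,0,0,0,0.1,0],[0,0,0,0,0,0.1,0],[0,0,0,0,0,0.1,0],[0,0,0,0,0,0.1,0],[0,0,0,0,0,0,0]]]' 40
python3 -c "
from h import *
o=bot.get_obs();print(o['torque'],o['wrist_force'],o['q'])"
```

```text
time: 6.52
ee_pos: [0.5353, -0.2447, 0.075]
tcp_rot: [179.7, 0.0, 81.7]
wrist_force: [-1.6, -0.4, 0.3]
opening: 0.0207
[-0.08481537  0.29943862  0.08980514] [-1.62452396 -0.4491585   0.28362883] [-2.45815915e+01  9.75997449e+00 -1.92137818e+00  7.80593263e+01
  3.72047709e-02  7.37467818e+01]
time: 6.93
ee_pos: [0.5346, -0.2444, 0.075]
tcp_rot: [179.8, -0.0, 57.3]
wrist_force: [-0.9, 0.2, -0.3]
opening: 0.0208
[-0.19185725  0.08065683 -0.07264984] [-0.87058931  0.20417906 -0.26563128] [-2.45708589e+01  9.74546396e+00 -1.93713588e+00  7.81322580e+01
  3.60659935e-03  9.80928442e+01]
```

```bash
python3 -m pendant '[[[0,0,0,0,0,0.1,0],[0,0,0,0,0,0.1,0],[0,0,0,0,0,0.1,0],[0,0,0,0,0,0.1,0],[0,0,0,0,0,0.05,0]]]' 40
python3 -c "
from h import *
o=bot.get_obs();print(o['torque'],o['wrist_force'])"
python3 -m pendant '[[[0,0,0,0,0,0.05,0],[0,0,0,0,0,0.05,0]]]' 40
python3 -c "
from h import *
o=bot.get_obs();print(o['torque'],o['wrist_force'])"
python3 -m pendant '[[[0,0,0,0,0,0.05,0],[0,0,0,0,0,0.05,0]]]' 40
python3 -c "
from h import *
o=bot.get_obs();print(o['torque'],o['wrist_force'])"
```

```text
time: 7.35
ee_pos: [0.5341, -0.244, 0.075]
tcp_rot: [179.9, -0.1, 31.5]
wrist_force: [-0.1, -0.3, -0.0]
opening: 0.0209
[-0.17980188  0.1545571   0.02281858] [-0.06360297 -0.27143344 -0.02727995]
time: 7.52
ee_pos: [0.5343, -0.2437, 0.0751]
tcp_rot: [179.9, -0.1, 26.0]
wrist_force: [4.3, 2.7, -1.0]
opening: 0.0208
[ 0.64350268 -0.78717097  0.50556394] [ 4.32212743  2.65836311 -1.010526  ]
time: 7.68
ee_pos: [0.5351, -0.2432, 0.0752]
tcp_rot: [179.9, -0.2, 20.5]
wrist_force: [0.7, -0.2, -3.2]
opening: 0.0206
[-0.03997621 -0.23103315  0.7710875 ] [ 0.74604266 -0.21998696 -3.24405107]
```

```bash
python3 -m pendant '[[[0,0,0,0,0,0,100],[0,0,0,0,0,0,100],[0,0,0,0,0,0,100],[0,0,0,0,0,0,100],[0,0,0,0,0,0,100]]]'
python3 -m pendant '[[[0,0,-2.5,0,0,0,100],[0,0,-2.5,0,0,0,100],[0,0,-2.5,0,0,0,100],[0,0,-2.5,0,0,0,100],[0,0,-2.5,0,0,0,100]]]'
```

```text
time: 8.1
ee_pos: [0.5356, -0.243, 0.0754]
tcp_rot: [179.9, -0.2, 21.2]
wrist_force: [-0.9, 0.0, 0.8]
opening: 0.0798
time: 8.52
ee_pos: [0.532, -0.2419, 0.1982]
tcp_rot: [-179.6, 0.2, 21.5]
wrist_force: [0.5, -0.0, 0.7]
opening: 0.0854
```

```bash
python3 -m pendant '[[[0,0,0,0,0,-0.12,100],[0,0,0,0,0,-0.12,100],[0,0,0,0,0,-0.12,100],[0,0,0,0,0,-0.12,100],[0,0,0,0,0,-0.12,100]]]'
python3 -m pendant '[[[0,0,0,0,0,-0.12,100],[0,0,0,0,0,-0.12,100],[0,0,0,0,0,-0.12,100],[0,0,0,0,0,-0.12,100],[0,0,0,0,0,-0.12,100]]]'
python3 -m pendant '[[[0,0,0,0,0,-0.12,100],[0,0,0,0,0,-0.12,100],[0,0,0,0,0,-0.1,100],[0,0,0,0,0,0,100]]]'
```

```text
time: 8.93
ee_pos: [0.5342, -0.2432, 0.2073]
tcp_rot: [179.8, -0.1, 57.1]
wrist_force: [0.5, 0.5, -0.8]
opening: 0.0856
time: 9.35
ee_pos: [0.5342, -0.2435, 0.208]
tcp_rot: [179.7, 0.0, 92.9]
wrist_force: [0.4, 0.6, -0.4]
opening: 0.0854
time: 9.68
ee_pos: [0.5341, -0.2438, 0.2082]
tcp_rot: [179.7, 0.2, 113.7]
wrist_force: [-0.0, -0.1, 0.9]
opening: 0.0855
```

```bash
python3 -m pendant '[[[3.67,1.38,0,0,0,0,100],[3.67,1.38,0,0,0,0,100],[3.67,1.38,0,0,0,0,100],[3.67,1.38,0,0,0,0,100],[3.67,1.38,0,0,0,0,100]]]'
python3 -m pendant '[[[3.67,1.38,0,0,0,0,100],[3.67,1.38,0,0,0,0,100],[3.67,1.38,0,0,0,0,100],[2.5,0.9,0,0,0,0,100],[0,0,0,0,0,0,100]]]'
python3 - <<'E'
from h import *
a=bot.camera("top");b=bot.camera("scene")
C=lambda im,u,v,s=396:cv2.resize(im[v:v+60,u:u+66],(396,360),interpolation=cv2.INTER_CUBIC)
save(np.hstack([C(a,300,160),C(b,240,120)]),"home.png")
E
```

```text
time: 10.1
ee_pos: [0.5243, -0.0486, 0.2064]
tcp_rot: [179.8, 0.2, 112.2]
wrist_force: [0.4, -0.3, 0.3]
opening: 0.0856
time: 10.52
ee_pos: [0.5181, 0.1078, 0.207]
tcp_rot: [179.6, 0.2, 111.5]
wrist_force: [0.6, 0.0, -1.2]
opening: 0.0854
```

View pics/home.png

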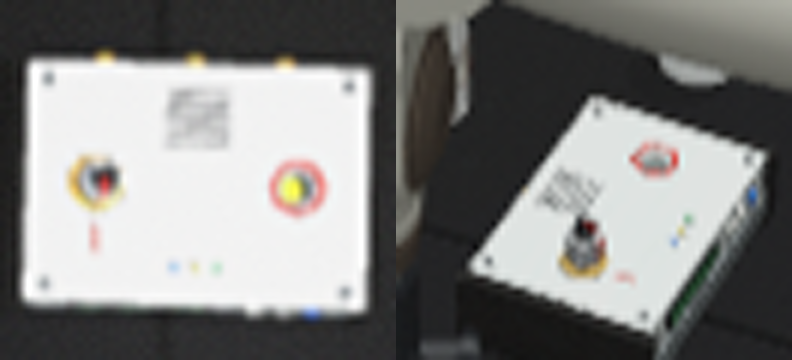

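The red mark, at crop (104,186), now sits on the side of the cap that faces the deck line at (95,237). It turned about 99° and a firm stop torque was felt, so the coupling is home. On to the stylus.

```bash
python3 -m pendant '[[[3.8,1.13,0,0,0,0,100],[3.8,1.13,0,0,0,0,100],[3.0,0.9,0,0,0,0,100],[0,0,0,0,0,0,100]]]'
python3 - <<'E'
from h import *
a=bot.camera("top");b=bot.camera("scene")
C=lambda im,u,v,s=396:cv2.resize(im[v:v+60,u:u+66],(396,360),interpolation=cv2.INTER_CUBIC)
o=bot.get_obs();p=o["ee_pos"];print(p,o["tcp_rot"])
for c in("top","scene"):print(c,proj(c,[.508,.2265,.105]),proj(c,p))
save(np.hstack([C(a,140,165),C(b,190,225)]),"sty.png")
E
```

```text
time: 10.95
ee_pos: [0.511, 0.2125, 0.207]
tcp_rot: [179.6, 0.3, 110.5]
wrist_force: [0.9, 0.1, -0.2]
opening: 0.0855
[0.5112701  0.20950438 0.20719896] [179.59274414   0.40760866 110.44070913]
top [168.80072354 198.6818054 ] [168.66144964 195.9451595 ]
scene [219.86650439 247.78632259] [219.42565527 224.15019078]
```

View pics/sty.png

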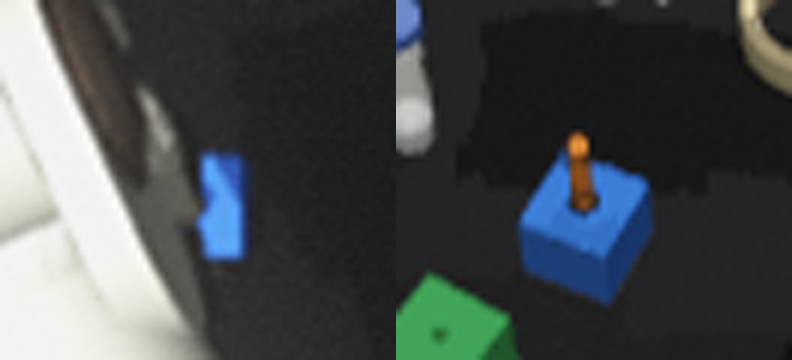

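```bash
python3 -m pendant '[[[0.8,0.15,0,0.007,0.007,0,100],[0.8,0.15,0,0,0,0,100],[0,0,0,0,0,0,100]]]'
python3 -m pendant '[[[0,0,1.8,0,0,0,100],[0,0,1.8,0,0,0,100],[0,0,1.8,0,0,0,100],[0,0,0,0,0,0,100]]]'
```

```text
time: 11.3
ee_pos: [0.5094, 0.2226, 0.2075]
tcp_rot: [-180.0, -0.0, 110.0]
wrist_force: [0.6, 0.7, -0.5]
opening: 0.0855
time: 11.63
ee_pos: [0.511, 0.2204, 0.1533]
tcp_rot: [179.8, 0.0, 109.8]
wrist_force: [-0.0, -1.0, 0.4]
opening: 0.085
```

```bash
python3 -m pendant '[[[0.4,-0.05,1.5,0,0,0,100],[0.4,-0.05,1.5,0,0,0,100],[0,0,0,0,0,0,100]]]'
python3 -m pendant '[[[0,0,1.5,0,0,0,100],[0.1,0,1.5,0,0,0,100],[0.1,0,1.5,0,0,0,100],[0,0,0,0,0,0,100]]]'
```

```text
time: 11.88
ee_pos: [0.5081, 0.2259, 0.1246]
tcp_rot: [179.8, 0.0, 109.6]
wrist_force: [0.2, -0.8, -0.3]
opening: 0.0854
time: 12.22
ee_pos: [0.5099, 0.2269, 0.0843]
tcp_rot: [179.5, 0.0, 109.4]
wrist_force: [0.6, -0.7, -0.5]
opening: 0.0856
```

```bash
python3 -m pendant '[[[0,-0.07,1.0,0.008,0,0,100],[0,-0.07,1.0,0,0,0,100],[0,0,0,0,0,0,100]]]' 20
python3 -m pendant '[[[0,0,0,0,0,0,40],[0,0,0,0,0,0,30],[0,0,0,0,0,0,20],[0,0,0,0,0,0,0],[0,0,0,0,0,0,0]]]' 20
python3 -m pendant '[[[0,0,0,0,0,0,0],[0,0,0,0,0,0,0],[0,0,0,0,0,0,0]]]'
```

```text
time: 12.47
ee_pos: [0.5104, 0.2261, 0.0669]
tcp_rot: [179.8, 0.0, 109.4]
wrist_force: [-0.5, 0.1, -1.0]
opening: 0.0854
time: 12.88
ee_pos: [0.5113, 0.2262, 0.0691]
tcp_rot: [179.6, 0.0, 109.4]
wrist_force: [0.2, 0.5, 0.1]
opening: 0.0258
time: 13.13
ee_pos: [0.5108, 0.2261, 0.0694]
tcp_rot: [179.7, 0.0, 109.4]
wrist_force: [-0.1, -0.3, -0.6]
opening: 0.0115
```

```bash
python3 -m pendant '[[[0,0,0,0,0,0,0],[0,0,0,0,0,0,0],[0,0,-1,0,0,0,0],[0,0,-1,0,0,0,0],[0,0,-1,0,0,0,0]]]' 70
python3 -m pendant '[[[0,0,-2,0,0,0,0],[0,0,-2,0,0,0,0],[0,0,-3,0,0,0,0],[0,0,-3,0,0,0,0],[0,0,-3,0,0,0,0]]]'
python3 - <<'E'
from h import *
a=bot.camera("top");b=bot.camera("scene")
o=bot.get_obs();p=o["ee_pos"];print(p,o["tcp_rot"],o["opening"])
for c in("top","scene"):print(c,proj(c,p),proj(c,p-[0,0,.064]),[(m["uv"],m["confidence"]) for m in bot.mark_of(c,"stylus_tip")])
u,v=proj("scene",p-[0,0,.03]).astype(int)
print(u,v);save(cv2.resize(b[v-40:v+60,max(u-60,0):u+60],(720,600),interpolation=cv2.INTER_CUBIC),"lift.png")
E
```

```text
time: 13.55
ee_pos: [0.5099, 0.2257, 0.0996]
tcp_rot: [179.8, 0.0, 109.4]
wrist_force: [0.2, 0.1, 0.0]
opening: 0.0101
time: 13.97
ee_pos: [0.508, 0.225, 0.2364]
tcp_rot: [180.0, 0.0, 109.4]
wrist_force: [0.6, 0.8, 0.1]
opening: 0.0096
[0.5097108  0.22579325 0.24092144] [1.79477957e+02 2.80858910e-03 1.09377181e+02] 0.010269512378547575
top [160.98791729 195.89106515] [164.96316027 197.00377182] [([313.0, 189.1], 0.53)]
scene [216.6849947  221.21324067] [218.05782936 233.99174384] [([218.9, 236.3], 0.37)]
217 227
```

View pics/lift.png

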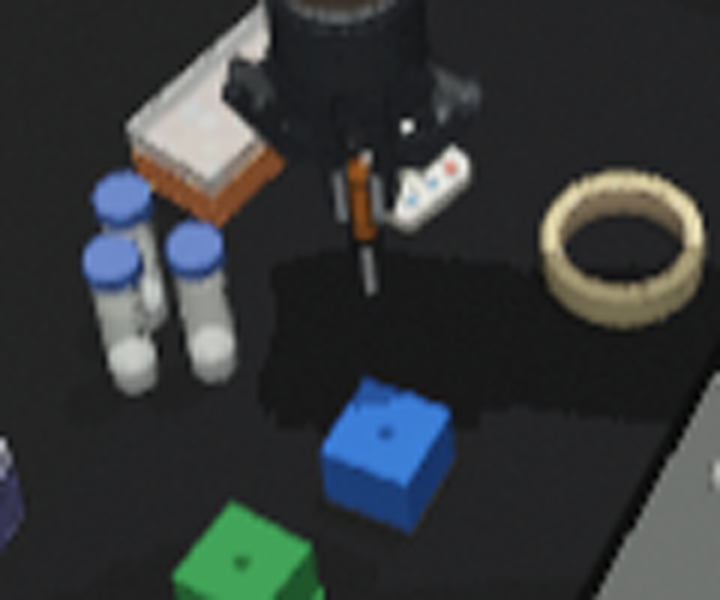

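The stylus is gripped and hangs vertical, with its tip at crop (372,292), and the blue stand is empty. Next I carry it to the aperture.

```bash
python3 -m pendant '[[[-3.69,-1.15,0,0,0,0,0],[-3.69,-1.15,0,0,0,0,0],[-3.69,-1.15,0,0,0,0,0],[-3.69,-1.15,0,0,0,0,0],[-3.69,-1.15,0,0,0,0,0]]]'
python3 -m pendant '[[[-3.69,-1.15,0,0,0,0,0],[-3.69,-1.15,0,0,0,0,0],[-3.69,-1.15,0,0,0,0,0],[-3.69,-1.15,0,0,0,0,0],[-3.69,-1.15,0,0,0,0,0]]]'
python3 -m pendant '[[[-3.69,-1.15,0,0,0,0,0],[-3.69,-1.15,0,0,0,0,0],[-3.69,-1.15,0,0,0,0,0],[0,0,0,0,0,0,0],[0,0,0,0,0,0,0]]]'
```

```text
time: 14.58
ee_pos: [0.5144, 0.0324, 0.2302]
tcp_rot: [-179.8, -0.1, 110.1]
wrist_force: [-0.4, -0.2, 0.6]
opening: 0.0105
time: 15.0
ee_pos: [0.5198, -0.1696, 0.2253]
tcp_rot: [-179.5, -0.3, 110.1]
wrist_force: [1.5, 0.9, -1.1]
opening: 0.0099
time: 15.42
ee_pos: [0.5214, -0.2981, 0.2178]
tcp_rot: [-179.1, -0.7, 109.7]
wrist_force: [0.4, 0.4, -0.7]
opening: 0.0103
```

```bash
python3 -m pendant '[[[-2.8,-0.47,0,-0.008,-0.006,0,0],[-2.8,-0.47,0,-0.008,-0.006,0,0],[0,0,0,0,0,0,0]]]'
python3 -m pendant '[[[0,0,2,0,0,0,0],[0,0,2,0,0,0,0],[0,0,2,0,0,0,0],[0,0,0,0,0,0,0]]]'
```

```text
time: 15.67
ee_pos: [0.5311, -0.3536, 0.2148]
tcp_rot: [-179.9, -0.2, 109.8]
wrist_force: [0.9, -1.4, -0.4]
opening: 0.0104
time: 16.0
ee_pos: [0.5311, -0.3501, 0.1515]
tcp_rot: [-179.8, -0.3, 109.9]
wrist_force: [-0.6, 0.3, -0.4]
opening: 0.0102
```

```bash
python3 -m pendant '[[[-0.3,-0.1,0.4,-0.004,-0.005,0,0],[-0.1,0,0.4,0,0,0,0],[0,0,0,0,0,0,0]]]'
python3 - <<'E'
from h import *
a=bot.camera("top");b=bot.camera("scene")
o=bot.get_obs();p=o["ee_pos"];print(p,o["tcp_rot"],o["opening"])
t=p-[0,0,.064]
for c in("top","scene"):print(c,proj(c,t),proj(c,[.5315,-.354,.062]),[(m["uv"],m["confidence"]) for m in bot.mark_of(c,"stylus_tip")])
save(cv2.resize(b[110:170,245:315],(700,600),interpolation=cv2.INTER_CUBIC),"ap.png")
E
```

```text
time: 16.25
ee_pos: [0.5318, -0.3518, 0.1439]
tcp_rot: [179.9, -0.0, 110.0]
wrist_force: [0.5, -0.3, -0.6]
opening: 0.0098
[ 0.53201358 -0.35207075  0.14484657] [1.79893531e+02 2.86933817e-02 1.10034140e+02] 0.010270507926013929
top [349.55438882 191.04239772] [348.93567161 191.55832624] []
scene [282.29780195 142.50191272] [282.45454905 145.7351905 ] [([284.0, 146.3], 0.43)]
```

View pics/ap.png

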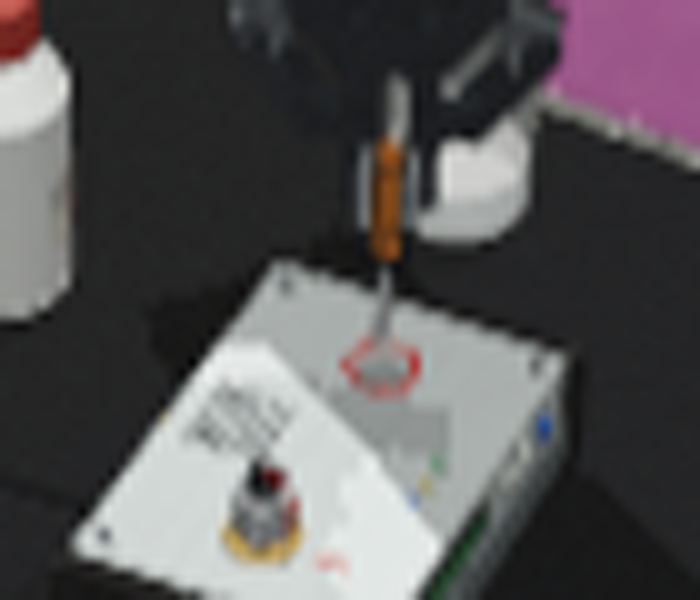

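The tip, at crop (383,335), stands right over the ring centre at (381,367), which matches the computed offset of about 2 mm. The coupling's red mark at (290,515) faces the deck line. Now I lower the stylus.

```bash
python3 -m pendant '[[[-0.2,-0.06,0.6,0,0,0,0],[0,0,0.6,0,0,0,0],[0,0,0.6,0,0,0,0],[0,0,0,0,0,0,0]]]'
python3 -m pendant '[[[-0.1,0,0.7,0,0,0,0],[0,0,0.6,0,0,0,0],[0,0,0,0,0,0,0]]]'
```

```text
time: 16.78
ee_pos: [0.5328, -0.3552, 0.1267]
tcp_rot: [179.8, 0.2, 110.0]
wrist_force: [0.6, 0.7, -0.7]
opening: 0.0102
time: 17.03
ee_pos: [0.533, -0.3563, 0.1117]
tcp_rot: [179.8, 0.1, 110.0]
wrist_force: [-0.0, 1.0, -0.2]
opening: 0.01
```

```bash
python3 -m pendant '[[[0.2,-0.07,0.4,0,0,0,0],[0,0,0.3,0,0,0,0],[0,0,0,0,0,0,0]]]'
python3 -m pendant '[[[0.05,0,0.3,0,0,0,0],[0,0,0.2,0,0,0,0],[0,0,0,0,0,0,0]]]'
```

```text
time: 17.28
ee_pos: [0.5316, -0.3545, 0.104]
tcp_rot: [179.8, 0.1, 110.0]
wrist_force: [-0.2, -0.1, 3.1]
opening: 0.0103
time: 17.53
ee_pos: [0.5316, -0.3546, 0.1006]
tcp_rot: [179.8, 0.3, 110.0]
wrist_force: [-0.7, 1.1, 5.4]
opening: 0.0101
```

```bash
python3 -m pendant '[[[0,0,0.2,0,0,0,0],[0,0,0.1,0,0,0,0],[0,0,0,0,0,0,0]]]'
python3 -m pendant '[[[0,0,0.15,0,0,0,0],[0,0,0.1,0,0,0,0]]]'
```

```text
time: 17.78
ee_pos: [0.5317, -0.3547, 0.1008]
tcp_rot: [179.7, 0.4, 110.0]
wrist_force: [-2.2, 1.6, 6.6]
opening: 0.0101
time: 17.95
ee_pos: [0.5317, -0.3546, 0.1002]
tcp_rot: [179.6, 0.5, 110.0]
wrist_force: [-2.2, 1.3, 6.5]
opening: 0.0101
```

```bash
python3 -m pendant '[[[0,0,0.3,0,0,0,0],[0,0,0.3,0,0,0,0],[0,0,0.3,0,0,0,0]]]' 80
python3 -m pendant '[[[0,0,0.3,0,0,0,0],[0,0,0.3,0,0,0,0],[0,0,0.3,0,0,0,0],[0,0,0.3,0,0,0,0],[0,0,0.3,0,0,0,0]]]'
```

```text
time: 18.2
ee_pos: [0.5322, -0.3552, 0.0996]
tcp_rot: [179.4, 0.9, 110.0]
wrist_force: [-7.2, 4.2, 21.2]
opening: 0.0098
time: 18.62
ee_pos: [0.5317, -0.3549, 0.0996]
tcp_rot: [179.0, 1.3, 110.0]
wrist_force: [-8.5, 4.5, 20.9]
opening: 0.01
```

```bash
python3 -m pendant '[[[0,0,0.15,0.006,0.007,0,0],[0,0,0.15,0.006,0.007,0,0],[0,0,0.15,0.003,0.005,0,0],[0,0,0.15,0,0,0,0],[0,0,0.15,0,0,0,0]]]'
python3 -m pendant '[[[0,0,0.15,0,0,0,0],[0,0,0.15,0.002,0.003,0,0],[0,0,0.15,0,0,0,0],[0,0,0.15,0.002,0.003,0,0],[0,0,0.15,0,0,0,0]]]'
```

```text
time: 19.03
ee_pos: [0.532, -0.3548, 0.1]
tcp_rot: [179.7, 0.5, 110.0]
wrist_force: [-4.7, 2.3, 11.3]
opening: 0.01
time: 19.45
ee_pos: [0.532, -0.3548, 0.1]
tcp_rot: [179.7, 0.4, 110.0]
wrist_force: [-3.1, 1.5, 11.8]
opening: 0.0101
```

```bash
python3 -m pendant '[[[0,0,0.15,0,0,0,0],[0,0,0.15,0.002,0.003,0,0],[0,0,0.15,0,0,0,0],[0,0,0.15,0.002,0.003,0,0],[0,0,0.15,0,0,0,0]]]'
python3 -m pendant '[[[0,0,0.15,0,0,0,0],[0,0,0.15,0.002,0.003,0,0],[0,0,0.15,0,0,0,0],[0,0,0.15,0.002,0.003,0,0],[0,0,0.15,0,0,0,0]]]'
python3 -m pendant '[[[0,0,0.15,0,0,0,0],[0,0,0.15,0.002,0.003,0,0],[0,0,0.15,0,0,0,0],[0,0,0.15,0.002,0.003,0,0],[0,0,0.15,0,0,0,0]]]'
python3 -m pendant '[[[0,0,0.15,0,0,0,0],[0,0,0.15,0.002,0.003,0,0],[0,0,0.15,0,0,0,0],[0,0,0.15,0.002,0.003,0,0],[0,0,0.15,0,0,0,0]]]'
python3 -m pendant '[[[0,0,0.15,0,0,0,0],[0,0,0.15,0.002,0.003,0,0],[0,0,0.15,0,0,0,0],[0,0,0.15,0.002,0.003,0,0],[0,0,0.15,0,0,0,0]]]'
python3 -m pendant '[[[0,0,0.15,0,0,0,0],[0,0,0.15,0.002,0.003,0,0],[0,0,0.15,0,0,0,0],[0,0,0.15,0.002,0.003,0,0],[0,0,0.15,0,0,0,0]]]'
python3 - <<'E'
from h import *
b=bot.camera("scene")
for _ in range(12): bot.camera("top")
o=bot.get_obs();print(o["time"],o["ee_pos"],o["wrist_force"],o["opening"])
save(cv2.resize(b[110:170,245:315],(700,600),interpolation=cv2.INTER_CUBIC),"end.png")
E
```

```text
time: 19.87
ee_pos: [0.532, -0.3549, 0.1]
tcp_rot: [179.7, 0.4, 110.0]
wrist_force: [-3.6, 0.4, 11.2]
opening: 0.0097
time: 20.28
ee_pos: [0.5321, -0.3549, 0.1]
tcp_rot: [179.8, 0.3, 110.0]
wrist_force: [-3.8, 1.5, 11.6]
opening: 0.0101
time: 20.7
ee_pos: [0.5321, -0.355, 0.1]
tcp_rot: [179.8, 0.2, 110.0]
wrist_force: [-3.2, 2.2, 10.8]
opening: 0.0101
time: 21.12
ee_pos: [0.5322, -0.3551, 0.1]
tcp_rot: [179.8, 0.2, 110.0]
wrist_force: [-3.8, 2.0, 10.4]
opening: 0.0101
time: 21.53
ee_pos: [0.5322, -0.3551, 0.1]
tcp_rot: [179.8, 0.1, 110.0]
wrist_force: [-4.0, 2.7, 11.3]
opening: 0.0102
time: 21.95
ee_pos: [0.5323, -0.3552, 0.1]
tcp_rot: [179.9, 0.1, 110.0]
wrist_force: [-3.8, 1.9, 10.9]
opening: 0.01
22.6 [ 0.53227378 -0.35512282  0.10002261] [-2.93206015  1.73384682 10.78936649] 0.010237268792217378
```

View pics/end.png

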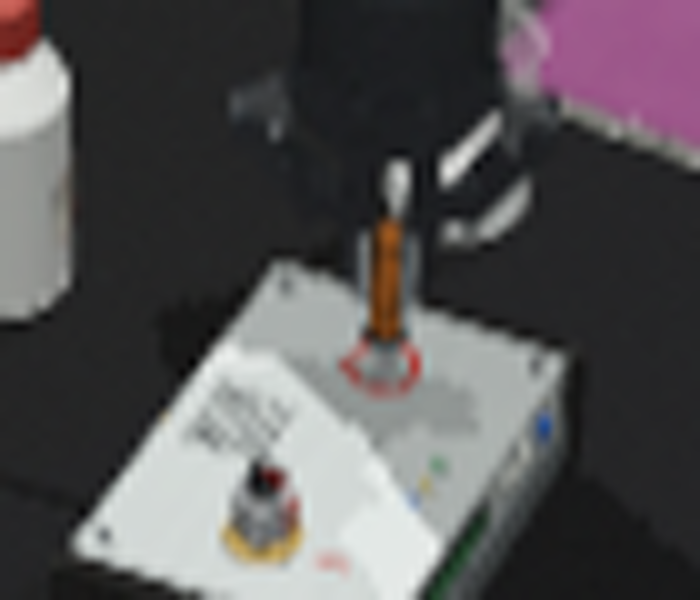

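The stylus is down the ringed hole at (381,367), gripped, with the collar just above the deck. The coupling mark at (290,510) still faces the line. The tip is at 36 mm, which is the button's stop, with a steady 11 N.

```bash
python3 -c "
from workcell import bot
bot.job_done();o=bot.get_obs();print(o['time'],o['ee_pos'],o['wrist_force'])"
```

```text
the job is handed in; nothing more can be done
the job is handed in; nothing more can be done
```

The job is handed in at about 22.6 s, with the reset button still held down by the gripped stylus and the coupling screwed home first.

- **Coupling:** I turned it about 99° clockwise until it met a firm stop. The torque rose from under 0.1 N m to more than 0.5 N m at the orientation expected for home. In later pictures its red mark faces the red line on the deck.
- **Stylus and button:** I then took the orange stylus from the blue stand and reached it through the red-ringed hole. The tip worked out at 36 mm above the bench, which is the button's stop. It stayed there from about 18.2 s to 22.6 s, with 10–21 N of downward push, about 11 N for most of that time.

**Small disagreements in the checks:**
- The top and scene cameras differed by about 4–5 mm. I used the mean, and the contact with the coupling agreed with it.
- The sideways force at the hole was 3–4 N (up to about 10 N at the hardest push), so the rod probably rubs lightly on the hole wall.
- The measured finger opening was 10 mm on the 12 mm handle.
- The jaws turned 6–7° past the coupling's stop, probably slipping a little on the hex.
- I did not take a fresh picture of the bystanders at the end. I moved well clear of them and nothing suggested contact.

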